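Load a test cartridge into the bench analyser and start the run

TASK

Take the blue test cartridge out of the rack, put it foil end first into the port on the analyser's sloping panel, and push it in through the spring dust flap until it is fully home and the flap has closed behind it. Then press the green start key firmly until it responds; do not press the red cancel key and leave the other cartridges, the bottle and the tip box where they are.

Things in the scene. Friction and masses are not known exactly. Their poses are not given: they have to be found in the camera images.
- blue_cartridge_mid (a point): Centre of the blue test cartridge, a rigid block 26 mm thick (x), 50 wide (y), 120 long (z), 90 to 180 g, upright in one of the rack's three slots. White, foil window near its lower end, upper 40 mm blue (grip end). z points from foil end to grip end; end faces are 60 mm from this point. The lower 40 mm stand in the slot (1.5 mm play each side), 80 mm are free. Grip it across x or y.
- yellow_cartridge_mid (a point): Centre of the yellow-ended cartridge in the same rack, same size; leave it in its slot.
- purple_cartridge_mid (a point): Centre of the purple-ended cartridge in the same rack, same size; leave it in its slot.
- rack: Grey cartridge rack, 190 (x) by 84 (y) by 48 mm high, immovable, origin at the centre of its underside. Three slots 58 mm apart along its x, floors 8 mm above the bench; any cartridge may be in any slot. Gaps between cartridges are 32 mm along x; nothing stands beside them along y.
- port (a point): Middle of the loading port's mouth, on the analyser's sloping panel, tilted 35 degrees from level: z points straight out of the panel (up and to the front), x up the slope, y along its width. Mouth 58 mm wide (y), 34 mm high (x -17 to +17 mm). The cartridge goes straight in along -z, its 50 mm width along y. Home, its grip end lies 38 mm behind the panel's face.
- flap (a joint): The port's dark spring dust flap, hinged along the upper edge, 36 mm to its free edge, swinging inwards: 0 = shut, up to 1.48 rad. Light: under 2 N at its edge. It shuts by itself once nothing holds it open; a grip end less than 38 mm behind the face may still hold it.
- carriage (a joint): Travel (m) of the carriage inside the chute on which the cartridge's foil end comes to rest: 0 = raised, 60 mm behind the panel's face; 0.098 = home, at its hard stop. It starts within 8 mm of raised, resists with about 4.5 N and stays where it is pushed.
- start_key: Green membrane key, 36 by 36 mm, standing 3 mm out of the same sloping panel, right of and below the port; origin at the middle of its top face, z straight out of the panel. Pressed along -z it gives only 1.2 mm, then stops hard; it responds at 4 N held for 0.1 s.
- cancel_key: Red membrane key of the same size, 70 mm to the right of the green one; not to be pressed. Origin at the middle of its top face.
- bottle_mid (a point): Centre of a capped glass jar, 72 mm across, 150 mm high, standing on the bench; leave it alone.
- tip_box_mid (a point): Centre of a pink and white pipette tip box, 122 by 82 by 65 mm, on the bench; leave it alone.
- blue_cartridge_foil (a point): Middle of the blue cartridge's lower end face (foil end), 60 mm below its centre. This end goes into the port first; either broad face may go up.
- analyser: White wedge-shaped cartridge analyser, 300 wide (y), 300 deep (x), 232 mm high, immovable; origin at the centre of its underside, front to -x. Below the port a lip (46 mm wide, 3.5 thick) stands 16 mm out of the panel; above it a hinge cover (74 by 10 mm) stands 4 mm out. The chute behind has the port's width; fingers gripping the cartridge do not fit in, shut fingers do.
Not all that is in view belongs to the job. What is shaped like the part that bears blue_cartridge_mid but turquoise is not meant.

How it is judged:
By the outcome, as a careful person would: the job done as asked, in the order asked, and still so for the second after the job is handed in, with the robot touching nothing.
It also fails if it takes over 64 s, if anything falls off the work surface, if the arm or the gripper's body presses on something with over 40 N, if the wrist force passes 120 N, or if a joint passes its speed limit or range.

ROBOT

A 7-joint arm with a two-finger parallel gripper is mounted at the origin on the work surface. World frame = base frame: x ahead of the robot, y to its left, z up, the work surface at z = 0. Lengths are in mm, angles in rad, forces in N, time in s.
With the tool pointing down it reaches from about 400 to 925 mm from the base axis. Payload 5.6 kg.
Tool frame: the origin (TCP) lies on the centre line of the jaws, within the pads' length; the fingertips stand 8 mm ahead of it and the grasp point (between the pads) lies 11 mm behind it; z points along the fingers, y is the line along which they close (so a half turn about z gives the same grasp; the last joint's range is limited). The gripper opens to 85 mm and grips with 20 to 120 N. Pads are 22 mm wide; open, the fingers measure 114 mm over their backs; the gripper's body (76 mm by 85 mm) begins 54 mm behind the grasp point. The pads swing forward as they close: fully open they stand 13 mm farther back than shut.
Start: joints at [1.09, 0.468, -0.012, 1.603, 0.006, 1.071, -0.056], TCP at [275.528, -588.721, 239.29] pointing down, gripper open.
Joint ranges: [-2.53, 2.53], [-0.31, 2.02], [-1.57, 1.55], [0.28, 2.44], [-1.29, 4.43], [0.15, 1.84], [-2.92, 2.92]. Speed limits (rad/s): [2.57, 2.57, 3.14, 3.14, 3.14, 3.14, 3.14].

INTERFACE

Orientations are given as a unit quaternion [w, x, y, z].
In Python, from bench import r, optics, job gives the robot as it stands.
- The arm moves only by the tool carry_out, never from a script. Its argument "moves" is a list of rows, each an object with "xyz": the shift along the tool's x, y, z in cm, a list of three; "rot": the turn, a rotation vector about the tool's x, y, z in rad, a list of three; "claw": the opening, from 0 (shut) to 1 (fully open). A call has exactly 5 rows; each row is the pose to reach, as a shift and turn from the pose commanded when the call began, along the tool's axes at that moment; what a row does not reach only later rows make up. A row lasts 1/12 s, in which the tool goes at most 41.7 mm and 7.16 degrees, less where a joint would pass 70% of its speed; a pose out of reach is approached as far as the arm can. A call with a gripper value outside its range is refused whole. The fingers move at their own pace and stop on an object; "grip_force" is the grip in N (left out, the last holds). Time passes only in rows, so rows that repeat a pose let the fingers close, or fill a call up. It gives the time, the measured TCP pose, the force, the opening and the grip force at its end, in the units of the state.
- r.state(): the state, without advancing time (a new reading comes with each control period).
- optics.get_image(name): name is "side" or "top" or "wrist"; returns (picture, depth): 420x560x3 uint8, red, green, blue; 420x560 float32, mm along the optical axis (not along the pixel's ray), 0 where there is no reading.
- optics.camera_model(name): a dict with "camera_matrix" (3x3 intrinsics, pixels), "R" (3x3) and "t" (3): a world point X has camera coordinates R X + t. Camera axes: x right, y down, z forward; pixel columns grow to the right and rows downward; lengths in mm; the calibration is good to about 2 mm. A picture is of the moment at which its call begins: read the wrist's pose just before it. camera_model takes no time and is no camera call; for the wrist camera it gives the pose at the moment of the call.
- job.close_job(): hands the job in; it is judged then, once.
The state is a dict: "t": time; "joint_pos": joint angles; "dq": joint speeds; "joint_efforts": joint torques, N m; "ee_pos": TCP position; "tcp_rot": TCP orientation; "contact_force": force on the tool from outside, world axes, zero at the start; "torque": the same for the moment, N m; "opening": finger opening in mm; "finger_force": force on a finger pad.
Only numpy, scipy, OpenCV 4.12 (cv2) and the standard library are available. Lean on these libraries where they do the work, as an engineer would, in place of code of your own. Each camera call takes 0.05 s, during which the arm holds its last target. There are 200 camera calls.

## Working session

There is one attempt and no reset: what is moved stays moved. The work goes in short steps, Python scripts to look and compute and a tool call to move; the robot and the scene stay as the last step left them, time stands still between calls to the robot, and variables do not carry over. Pictures are saved under pics/ and viewed, at most 10 in all, crops included, and the job is handed in when it is done.

Besides the shell and the picture viewer there is one more tool, called as name([rows], argument=value, ...), one row to a line, values as JSON. carry_out: Moves the arm, as the interface text tells. Its arguments: {"type":"object","properties":{"moves":{"type":"array"},"grip_force":{"type":"number"}},"required":["moves"]}

```bash
ls; mkdir -p pics; cat > h.py <<'E'
import numpy as np, cv2
from bench import r, optics, job
def snap(n):
    m=optics.camera_model(n); im,d=optics.get_image(n); return im,d,m
def pts(d,m):
    K=np.array(m["camera_matrix"]);R=np.array(m["R"]);t=np.array(m["t"])
    v,u=np.mgrid[:d.shape[0],:d.shape[1]]
    P=np.stack([(u-K[0,2])/K[0,0]*d,(v-K[1,2])/K[1,1]*d,d],-1)
    return (P-t)@R
E
python3 - <<'E'
from h import *
ims=[]
for n in("side","top"):
    im,d,m=snap(n);np.savez(n+".npz",im=im,d=d,**{k:np.array(v) for k,v in m.items() if k in("camera_matrix","R","t")})
    cv2.imwrite(f"pics/{n}0.png",im[...,::-1]); print(n,-np.array(m["R"]).T@m["t"],np.array(m["R"])[2])
print(r.state())
E
```

```text
pics
side [ 412.30714371 1294.4823642  1131.4326679 ] [ 0.10554222 -0.76486663 -0.63548397]
top [ 377.90357351  108.87814076 1252.62489953] [ 0.18460753 -0.01004648 -0.98276097]
{'t': 0.1, 'joint_pos': array([ 1.0899864 ,  0.46832592, -0.01159377,  1.6035372 ,  0.00603048,
        1.07140575, -0.05632537]), 'dq': array([ 0.00084913,  0.00052746,  0.00126752, -0.00199404,  0.00160942,
       -0.00032144,  0.00036666]), 'joint_efforts': array([ 8.58507810e-04, -5.33523917e+01,  2.13158136e-02, -2.51970077e+01,
        1.14469277e-02,  4.29583757e-03,  2.93741130e-05]), 'ee_pos': array([ 275.29068018, -588.27866334,  238.40735035]), 'tcp_rot': array([-7.82332482e-04,  9.76144543e-01,  2.17120145e-01, -2.49985449e-04]), 'contact_force': array([-0.14359598,  0.08653421, -0.43330133]), 'torque': array([0.04772891, 0.01936997, 0.01153994]), 'finger_force': 0.0, 'opening': 85.2479739089554}
```

View pics/side0.png

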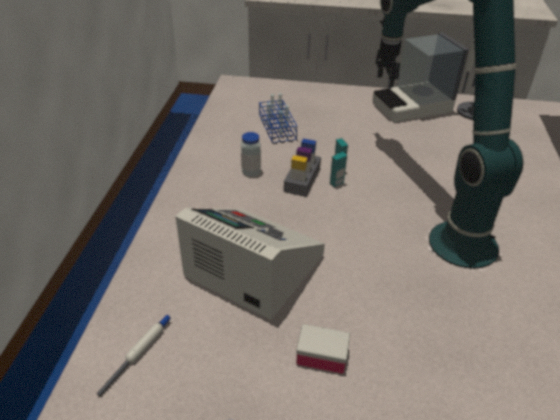

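View pics/top0.png

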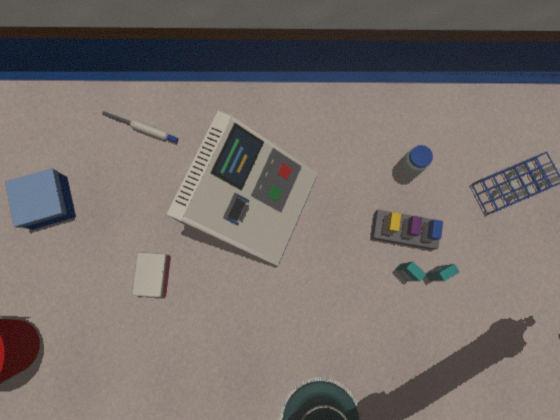

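Top view: rack with yellow (395,222), purple (414,226), blue (436,230). The turquoise blocks at (415,271) and (448,271) are decoys, and the other blue things are the bottle cap (420,157), the box (40,198), and the wire rack. The port is at (237,207), the green key at (275,193), and the red key at (286,171). The blue-ended block in the rack's end slot fits the description; I'll confirm it in a crop.

```bash
python3 - <<'E'
from h import *
z=np.load("top.npz");im=z["im"];d=z["d"];P=pts(d,z)
print(z["camera_matrix"])
hsv=cv2.cvtColor(im,cv2.COLOR_RGB2HSV)
def blob(name,box,lo,hi,zmin=20):
    x0,y0,x1,y1=box;M=np.zeros(d.shape,bool)
    M[y0:y1,x0:x1]=cv2.inRange(hsv,lo,hi)[y0:y1,x0:x1]>0
    M&=(d>0)
    p=P[M]; zt=np.percentile(p[:,2],90); q=p[p[:,2]>zt-8] if zmin else p
    rr=cv2.minAreaRect(q[:,:2].astype(np.float32))
    print(name,M.sum(),"ztop",zt.round(1),"mean",q.mean(0).round(1),"rect",[np.round(a,1) for a in rr])
    return M
blob("blue",(425,215,447,245),(105,120,40),(125,255,255))
blob("yellow",(385,210,405,235),(15,120,80),(35,255,255))
blob("purple",(405,212,425,240),(125,60,30),(165,255,255))
blob("green",(262,180,290,205),(45,80,50),(90,255,255),0)
blob("red",(275,160,300,183),(0,120,60),(10,255,255),0)
# panel plane
M=np.zeros(d.shape,np.uint8);cv2.fillPoly(M,[np.array([[200,212],[222,214],[272,250],[270,228],[255,218],[225,190],[212,192]])],1)
p=P[(M>0)&(d>0)];c=np.median(p,0)
for _ in range(5):
    n=np.linalg.svd(p-p.mean(0),full_matrices=False)[2][2]; n*=np.sign(n[2]); e=(p-p.mean(0))@n; p=p[abs(e)<4]
c=p.mean(0);print("plane",c,n,len(p),np.degrees(np.arccos(n[2])),np.degrees(np.arctan2(n[1],n[0])))
# height of body pixels: rack, table
rk=P[205:252,370:445].reshape(-1,3);rk=rk[(rk[:,2]>38)&(rk[:,2]<56)]
rr=cv2.minAreaRect(rk[:,:2].astype(np.float32));print("rack",rr,np.median(rk[:,2]))
print("table z",np.median(P[300:330,200:280,2]))
a=cv2.resize(im[155:245,190:310],None,fx=5,fy=5,interpolation=cv2.INTER_CUBIC)
cv2.imwrite("pics/port.png",a[...,::-1])
z2=np.load("side.npz")["im"]
a=cv2.resize(im[195:290,360:470],None,fx=4,fy=4,interpolation=cv2.INTER_CUBIC);b=cv2.resize(z2[125:220,260:360],None,fx=3.5,fy=4,interpolation=cv2.INTER_CUBIC)
cv2.imwrite("pics/rack.png",np.hstack([a,b])[...,::-1])
E
```

```text
[[415.20707772   0.         286.61077002]
 [  0.         415.20707772 205.19124687]
 [  0.           0.           1.        ]]
blue 148 ztop 129.9 mean [ 524.6 -313.5  127.3] rect [array([ 525.1, -313.6]), array([24.9, 47.8]), np.float64(81.4)]
yellow 207 ztop 129.7 mean [ 544.9 -199.4  127.4] rect [array([ 545.2, -199.9]), array([27.1, 51. ]), np.float64(78.9)]
purple 195 ztop 129.8 mean [ 534.6 -256.6  127.4] rect [array([ 534.5, -256.9]), array([26.8, 50.2]), np.float64(80.8)]
green 133 ztop 120.6 mean [627.  131.4 112.7] rect [array([627.4, 131.6]), array([28.7, 34.8]), np.float64(67.6)]
red 137 ztop 121.8 mean [691.3 103.5 113. ] rect [array([691.8, 103.4]), array([29.7, 37.3]), np.float64(67.1)]
plane [552.8594324  226.85450321 150.38177537] [-0.22552534 -0.52889537  0.81817358] 1343 35.09762208204045 -113.09379846058364
rack ((534.9808959960938, -257.5858459472656), (191.61766052246094, 85.01302337646484), 79.7708511352539) 47.2313281083222
table z -1.22262108734557
```

View pics/rack.png

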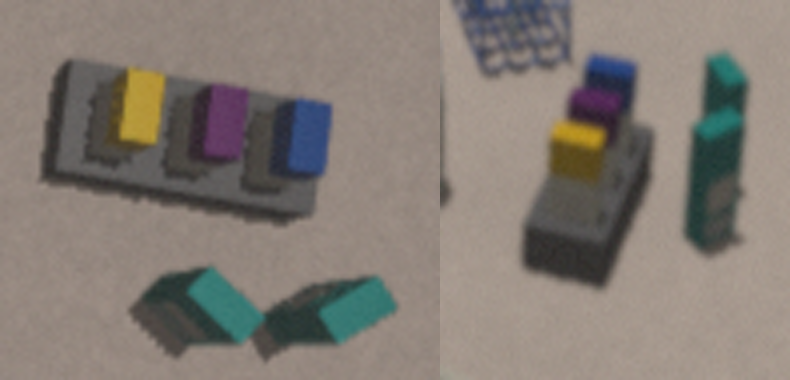

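View pics/port.png

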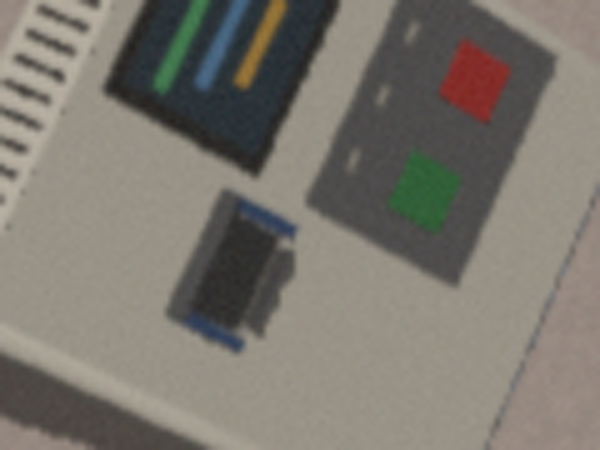

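The crop confirms it: blue-ended with a white lower part, seated in the rack's end slot (crop 305,135). The two turquoise blocks stand loose on the bench. The port crop shows the flap around (235,265), between blue side marks, and the green key at (425,190). First I'll look at the port with the wrist camera from along its normal.

```bash
cat >> h.py <<'E'
from scipy.spatial.transform import Rotation as Ro
az=np.radians(-113.1);ti=np.radians(35)
n=np.array([np.cos(az)*np.sin(ti),np.sin(az)*np.sin(ti),np.cos(ti)])
def frame(z,y): 
    z=z/np.linalg.norm(z);y=y-z*(y@z);y/=np.linalg.norm(y);return Ro.from_matrix(np.stack([np.cross(y,z),y,z],1))
yp=np.array([np.cos(az+np.pi/2),np.sin(az+np.pi/2),0])
RP=frame(-n,yp)
ya=np.radians(-10.2);RG=frame(np.array([0,0,-1.]),np.array([np.cos(ya),np.sin(ya),0]))
def cur():
    s=r.state();q=s["tcp_rot"];return s,np.array(s["ee_pos"]),Ro.from_quat([q[1],q[2],q[3],q[0]])
def to(pos,R,show=True):
    s,p,R0=cur();d=R0.inv().apply(np.array(pos)-p)/10;w=(R0.inv()*R).as_rotvec()
    print("shift cm",d.round(2),"rot",w.round(3),"| mm",np.linalg.norm(d)*10//1,"deg",np.degrees(np.linalg.norm(w)).round(1),"t",s["t"],"F",np.round(s["contact_force"],1))
def ray(px,m,c,nn):
    K=np.array(m["camera_matrix"]);R=np.array(m["R"]);t=np.array(m["t"]);C=-R.T@t
    v=R.T@np.linalg.inv(K)@np.array([px[0],px[1],1.]);return C+v*(((np.array(c)-C)@nn)/(v@nn))
E
python3 - <<'E'
from h import *
z=np.load("top.npz");c=[552.86,226.85,150.38]
P=ray((237,208),z,c,n);G=ray((275.2,193.2),z,np.array(c)+3*n,n)
print("port",P,"green",G,n,"analyser x/y offset",(G-P)@yp)
np.save("port.npy",P)
to(P+200*n,RP); to([430,-300,330],RG)
E
```

```text
port [575.28657049 230.34329657 158.79088264] green [626.45653079 129.33858488 111.45678999] [-0.22503533 -0.52758794  0.81915204] analyser x/y offset 86.69512684571251
shift cm [ 53.32 -53.79  -8.34] rot [ 0.221  0.583 -0.707] | mm 761.0 deg 54.0 t 0.1 F [-0.1  0.1 -0.4]
shift cm [ 26.23 -19.57  -9.13] rot [-0.002 -0.001 -0.955] | mm 339.0 deg 54.7 t 0.1 F [-0.1  0.1 -0.4]
```

carry_out([
  {"xyz": [13, -12, -3], "rot": [0, 0, 0], "claw": 1},
  {"xyz": [13, -12, -3], "rot": [0, 0, 0], "claw": 1},
  {"xyz": [13, -12, -3], "rot": [0, 0, 0], "claw": 1},
  {"xyz": [13, -12, -3], "rot": [0, 0, 0], "claw": 1},
  {"xyz": [13, -12, -3], "rot": [0, 0, 0], "claw": 1},
])

```text
t: 0.52
ee_pos: [345.8, -418.9, 270.0]
tcp_rot: [-0.001, 0.975, 0.221, 0.001]
contact_force: [0.3, -0.0, -0.8]
opening: 85.5
finger_force: 0.0
```

carry_out([
  {"xyz": [13, -13, -3], "rot": [0, 0, 0], "claw": 1},
  {"xyz": [13, -13, -3], "rot": [0, 0, 0], "claw": 1},
  {"xyz": [13, -13, -3], "rot": [0, 0, 0], "claw": 1},
  {"xyz": [13, -13, -3], "rot": [0, 0, 0], "claw": 1},
  {"xyz": [13, -13, -3], "rot": [0, 0, 0], "claw": 1},
])

```text
t: 0.93
ee_pos: [406.8, -247.2, 300.0]
tcp_rot: [-0.0, 0.976, 0.22, 0.001]
contact_force: [0.5, -0.2, 0.1]
opening: 85.6
finger_force: 0.0
```

```bash
python3 - <<'E'
from h import *
P=np.load("port.npy");print(cur()[1]);to(P+200*n,RP)
E
```

```text
[ 406.78425948 -247.16379856  300.02588372]
shift cm [ 27.12 -28.3   -2.21] rot [ 0.221  0.582 -0.701] | mm 392.0 deg 53.7 t 0.9333 F [ 0.5 -0.2  0.1]
```

carry_out([
  {"xyz": [13.5, -14, -3], "rot": [0.11, 0.29, -0.35], "claw": 1},
  {"xyz": [13.5, -14, -3], "rot": [0.11, 0.29, -0.35], "claw": 1},
  {"xyz": [13.5, -14, -3], "rot": [0.11, 0.29, -0.35], "claw": 1},
  {"xyz": [13.5, -14, -3], "rot": [0.11, 0.29, -0.35], "claw": 1},
  {"xyz": [13.5, -14, -3], "rot": [0.11, 0.29, -0.35], "claw": 1},
])

```text
t: 1.35
ee_pos: [467.7, -67.2, 329.1]
tcp_rot: [-0.085, 0.912, 0.381, 0.129]
contact_force: [0.5, -0.2, -0.0]
opening: 85.6
finger_force: 0.0
```

```bash
python3 - <<'E'
from h import *
P=np.load("port.npy");print(cur()[1]);to(P+200*n,RP)
E
```

```text
[467.65356851 -67.18437767 329.11087589]
shift cm [16.95 -8.84  6.56] rot [ 0.112  0.291 -0.356] | mm 202.0 deg 27.1 t 1.35 F [ 0.5 -0.2 -0. ]
```

carry_out([
  {"xyz": [17, -8.8, 6.5], "rot": [0.112, 0.291, -0.356], "claw": 1},
  {"xyz": [17, -8.8, 6.5], "rot": [0.112, 0.291, -0.356], "claw": 1},
  {"xyz": [17, -8.8, 6.5], "rot": [0.112, 0.291, -0.356], "claw": 1},
  {"xyz": [17, -8.8, 6.5], "rot": [0.112, 0.291, -0.356], "claw": 1},
  {"xyz": [17, -8.8, 6.5], "rot": [0.112, 0.291, -0.356], "claw": 1},
])

```text
t: 1.77
ee_pos: [531.4, 123.5, 321.3]
tcp_rot: [-0.166, 0.796, 0.525, 0.25]
contact_force: [0.0, -0.7, -0.6]
opening: 85.6
finger_force: 0.0
```

```bash
python3 - <<'E'
from h import *
im,d,m=snap("wrist");np.savez("w1.npz",im=im,d=d,**{k:np.array(v) for k,v in m.items() if k in("camera_matrix","R","t")})
cv2.imwrite("pics/w1.png",im[...,::-1])
P=np.load("port.npy");print(cur()[1]);to(P+200*n,RP)
for k in(0,3):
  x=np.array(m["R"])@(P+k*n)+m["t"];x=m["camera_matrix"]@x;print(x[:2]/x[2])
E
```

```text
[531.18176921 131.71045123 322.74452877]
shift cm [-0.56  0.18 -0.38] rot [-0.006 -0.001  0.004] | mm 6.0 deg 0.4 t 1.8167 F [0.3 5.7 1.7]
[278.88752709 182.7721805 ]
[278.8739158  183.35773253]
```

View pics/w1.png

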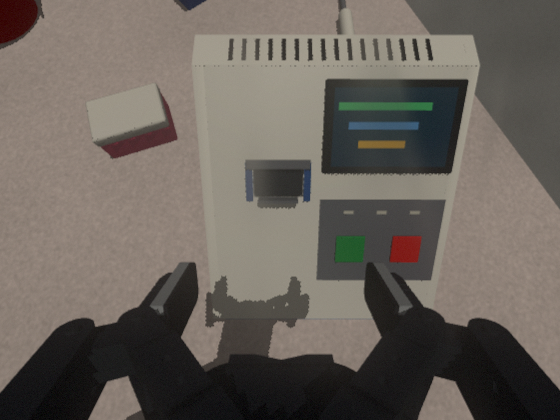

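Wrist view: port mouth between the blue side marks at (249,181) and (307,181), hinge cover above (y≈164), lip below (y≈202), green key (349,249), red key (405,249). I'll take a settled image to measure.

```bash
python3 - <<'E'
from h import *
for k in range(2): im,d,m=snap("wrist")
np.savez("w2.npz",im=im,d=d,**{k:np.array(v) for k,v in m.items() if k in("camera_matrix","R","t")})
s,p,R0=cur();print(p,R0.as_quat().round(4))
P=pts(d,m);hsv=cv2.cvtColor(im,cv2.COLOR_RGB2HSV)
M=np.zeros(d.shape,np.uint8);M[80:155,215:315]=1;M[175:225,212:240]=1
def fit(q):
    for _ in range(6):
        c=q.mean(0);nn=np.linalg.svd(q-c,full_matrices=False)[2][2];nn*=np.sign(nn[2]);q=q[abs((q-c)@nn)<3]
    return c,nn
c,nn=fit(P[(M>0)&(d>0)]);print("plane",c,nn,np.degrees(np.arccos(nn[2])),np.degrees(np.arctan2(nn[1],nn[0])))
def cc(lo,hi,box,name,h):
    x0,y0,x1,y1=box;k=np.zeros(d.shape,np.uint8);k[y0:y1,x0:x1]=cv2.inRange(hsv,lo,hi)[y0:y1,x0:x1]
    N,L,S,C=cv2.connectedComponentsWithStats(k)
    for i in range(1,N):
        if S[i,4]>40:
            X=ray(C[i],m,c+h*nn,nn);print(name,S[i],C[i].round(1),X.round(1))
b=(235,150,325,225)
cc((0,0,0),(180,255,60),b,"dark",0)
cc((105,120,60),(125,255,255),b,"blue",0)
cc((40,100,60),(90,255,255),(325,220,375,280),"green",3)
cc((0,120,60),(10,255,255),(380,220,430,280),"red",3)
a=cv2.resize(im[145:225,230:330],None,fx=7,fy=7,interpolation=cv2.INTER_NEAREST);cv2.imwrite("pics/w2.png",a[...,::-1])
E
```

```text
[530.66528131 126.41150265 322.60623942] [ 0.795   0.5275  0.2495 -0.166 ]
plane [570.4128091  289.22890355 194.79854024] [-0.22781829 -0.52634932  0.8191796 ] 34.997247098712826 -113.40427266696196
dark [269 174  38  28 935] [287.9 186.6] [581.6 228.7 159. ]
blue [308 176   6  29 115] [310.4 190. ] [604.8 215.2 156.8]
green [338 241  30  26 734] [352.2 253.4] [628.6 131.  113. ]
red [392 241  33  27 771] [407.9 254. ] [692.6 103.3 113. ]
```

View pics/w2.png

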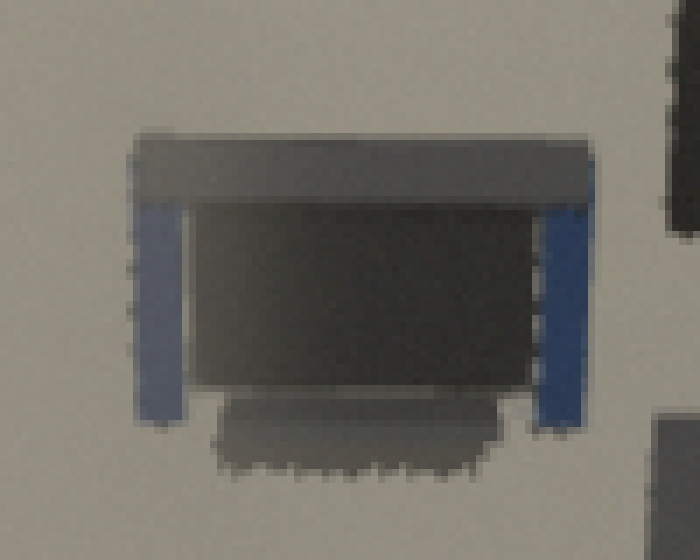

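Crop: flap spans x 190–535 and y 203–385, so the mouth's mid column is ≈281.8 in the full image and its lower edge is at row ≈200.3. The hinge cover's lower edge is at row ≈174.

```bash
python3 - <<'E'
from h import *
m=np.load("w2.npz");c=np.array([570.41,289.23,194.80])
xs=-np.cross(n,yp) # check up-slope
if xs[2]<0: xs=-xs
f=lambda u,v,h:ray((u,v),m,c+h*n,n)
g=lambda X:np.array([X@xs,X@yp,X@n]).round(1)
C=-m["R"].T@m["t"];print("cam",g(C),xs)
for nm,u,v,h in [("low",281.8,200.3,0),("hinge low",281.8,174.0,4),("hinge top",281.8,164.2,4),("left",257.2,187,0),("right",306.4,187,0),("hl",249.4,169,4),("hr",314.7,169,4),("flapTop",281.8,174.2,0),("bluelowL",252,205.7,0),("green",352.2,253.4,3),("red",407.9,254,3)]: print(nm,g(f(u,v,h)))
t=np.load("top.npz");print("topgreen",g(ray((275.2,193.2),t,c+3*n,n)))
# depth-based lip and hinge profile along slope
P=pts(m["d"],m);Q=np.stack([P@xs,P@yp,P@n-c@n],-1)
for v in range(158,214,2): print(v,np.nanmedian(Q[v,272:292],0).round(1),end=";")
E
```

```text
cam [531.8 438.  210.4] [0.32138375 0.75347366 0.57357644]
low [ 433.5  438.2 -121.4]
hinge low [ 466.1  438.  -117.4]
hinge top [ 477.4  437.9 -117.4]
left [ 449.7  409.1 -121.4]
right [ 450.   467.  -121.4]
hl [ 471.7  401.  -117.4]
hr [ 472.1  475.4 -117.4]
flapTop [ 465.1  438.  -121.4]
bluelowL [ 426.5  402.4 -121.4]
green [ 365.3  526.9 -118.4]
red [ 365.   596.8 -118.4]
topgreen [ 362.5  525.6 -118.4]
158 [483.8 437.6   0. ];160 [ 4.815e+02  4.381e+02 -3.000e-01];162 [4.792e+02 4.376e+02 1.000e-01];164 [477.4 437.6   2.6];166 [475.3 437.6   3.8];168 [473.1 437.6   4.2];170 [470.8 437.6   4.3];172 [468.4 437.6   3.8];174 [464.8 437.6  -2.5];176 [462.5 437.7  -2.3];178 [460.2 437.7  -1.9];180 [457.7 437.7  -2.3];182 [455.3 437.7  -2.3];184 [452.9 437.7  -2.3];186 [450.5 437.7  -2. ];188 [448.  437.7  -2.4];190 [445.6 437.7  -2.2];192 [443.2 437.7  -2.1];194 [440.7 437.8  -2.2];196 [438.3 437.8  -2. ];198 [435.7 437.8  -2.4];200 [433.4 437.8  -1.5];202 [433.4 438.2   6.6];204 [433.3 437.8  14.2];206 [431.5 437.8  16.1];208 [4.239e+02 4.378e+02 1.000e-01];210 [4.214e+02 4.376e+02 4.000e-01];212 [4.187e+02 4.379e+02 1.000e-01];
```

```bash
cat >> h.py <<'E'
xs=np.array([0.32138375,0.75347366,0.57357644])
PORT=450.2*xs+438.0*yp-121.4*n; GREEN=365.2*xs+526.9*yp-118.4*n
def plan(pos,R,k,off=None):
    "k equal steps from the present pose, each in its own start frame"
    s,p,R0=cur();w=(R0.inv()*R).as_rotvec();pos=np.array(pos);Ri=R0
    for i in range(k):
        print("step",Ri.inv().apply((pos-p)/k/10).round(2),(w/k).round(3),np.linalg.norm((pos-p)/k).round(0),np.degrees(np.linalg.norm(w/k)).round(0)); Ri=Ri*Ro.from_rotvec(w/k)
E
python3 - <<'E'
from h import *
print(PORT,GREEN);plan([490,-310,250],RG,3)
E
```

```text
[574.88806855 231.41936015 158.77905511] [628.66747494 130.91256558 112.48251384]
step [-12.81   4.4   -5.98] [ 0.022 -0.202 -0.071] 148.0 12.0
step [-14.03   3.34  -3.35] [ 0.022 -0.202 -0.071] 148.0 12.0
step [-14.63   2.27  -0.5 ] [ 0.022 -0.202 -0.071] 148.0 12.0
```

carry_out([
  {"xyz": [-12.8, 4.4, -6], "rot": [0.022, -0.202, -0.071], "claw": 1},
  {"xyz": [-12.8, 4.4, -6], "rot": [0.022, -0.202, -0.071], "claw": 1},
  {"xyz": [-12.8, 4.4, -6], "rot": [0.022, -0.202, -0.071], "claw": 1},
  {"xyz": [-12.8, 4.4, -6], "rot": [0.022, -0.202, -0.071], "claw": 1},
  {"xyz": [-12.8, 4.4, -6], "rot": [0.022, -0.202, -0.071], "claw": 1},
])

```text
t: 2.33
ee_pos: [516.4, -29.2, 297.7]
tcp_rot: [-0.109, 0.8, 0.566, 0.167]
contact_force: [-0.1, -0.1, -0.0]
opening: 85.4
finger_force: 0.0
```

carry_out([
  {"xyz": [-14, 3.3, -3.3], "rot": [0.022, -0.202, -0.071], "claw": 1},
  {"xyz": [-14, 3.3, -3.3], "rot": [0.022, -0.202, -0.071], "claw": 1},
  {"xyz": [-14, 3.3, -3.3], "rot": [0.022, -0.202, -0.071], "claw": 1},
  {"xyz": [-14, 3.3, -3.3], "rot": [0.022, -0.202, -0.071], "claw": 1},
  {"xyz": [-14, 3.3, -3.3], "rot": [0.022, -0.202, -0.071], "claw": 1},
])

```text
t: 2.75
ee_pos: [500.7, -173.0, 273.4]
tcp_rot: [-0.055, 0.79, 0.604, 0.084]
contact_force: [-0.2, -0.5, 0.7]
opening: 85.8
finger_force: 0.0
```

carry_out([
  {"xyz": [-14.6, 2.3, -0.5], "rot": [0.022, -0.202, -0.071], "claw": 1},
  {"xyz": [-14.6, 2.3, -0.5], "rot": [0.022, -0.202, -0.071], "claw": 1},
  {"xyz": [-14.6, 2.3, -0.5], "rot": [0.022, -0.202, -0.071], "claw": 1},
  {"xyz": [-14.6, 2.3, -0.5], "rot": [0.022, -0.202, -0.071], "claw": 1},
  {"xyz": [-14.6, 2.3, -0.5], "rot": [0.022, -0.202, -0.071], "claw": 1},
])

```text
t: 3.17
ee_pos: [485.8, -317.3, 249.5]
tcp_rot: [0.001, 0.772, 0.636, -0.001]
contact_force: [-0.4, -1.2, -0.1]
opening: 85.3
finger_force: 0.0
```

```bash
python3 - <<'E'
from h import *
for k in range(5): im,d,m=snap("wrist")
np.savez("w3.npz",im=im,d=d,**{k:np.array(v) for k,v in m.items() if k in("camera_matrix","R","t")})
cv2.imwrite("pics/w3.png",im[...,::-1])
P=pts(d,m);hsv=cv2.cvtColor(im,cv2.COLOR_RGB2HSV)
for nm,lo,hi in[("blue",(105,120,40),(125,255,255)),("purple",(128,60,30),(165,255,255)),("yellow",(15,120,80),(35,255,255))]:
    k=(cv2.inRange(hsv,lo,hi)>0)&(d>0)&(abs(P[...,2]-128)<5)&(P[...,0]<580)
    if k.sum()<20: print(nm,"few");continue
    q=P[k][:,:2].astype(np.float32);print(nm,k.sum(),P[k].mean(0).round(1),cv2.minAreaRect(q))
plan([525,-313.5,200],RG,1)
E
```

```text
blue 635 [ 531.8 -320.1  127.1] ((527.6903076171875, -314.887451171875), (24.607717514038086, 48.712154388427734), 79.29539489746094)
purple 1818 [ 537.  -257.6  127. ] ((537.6079711914062, -258.08502197265625), (26.502517700195312, 50.88169479370117), 79.38288879394531)
yellow 2220 [ 547.5 -201.4  127. ] ((548.0254516601562, -201.47024536132812), (25.715600967407227, 50.89116287231445), 79.8169937133789)
step [0.32 3.6  5.1 ] [ 0.002 -0.    -0.004] 63.0 0.0
```

View pics/w3.png

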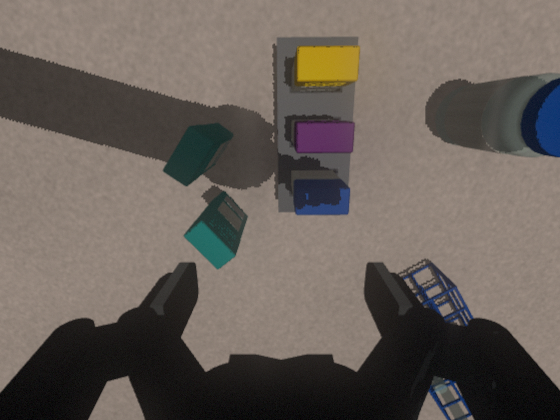

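Wrist view: yellow (327,64), purple (324,137), blue (322,196, half in shadow) in the rack; turquoise decoys at (198,150) and (212,235), clear of the fingers' path. Moving above blue now.

```bash
python3 - <<'E'
from h import *
plan([527,-314.8,165],RG,1)
E
```

```text
step [0.22 3.82 8.6 ] [ 0.002 -0.    -0.004] 94.0 0.0
```

carry_out([
  {"xyz": [0.2, 3.8, 4], "rot": [0, 0, -0.004], "claw": 1},
  {"xyz": [0.2, 3.8, 6], "rot": [0, 0, -0.004], "claw": 1},
  {"xyz": [0.2, 3.8, 8.6], "rot": [0, 0, -0.004], "claw": 1},
  {"xyz": [0.2, 3.8, 8.6], "rot": [0, 0, -0.004], "claw": 1},
  {"xyz": [0.2, 3.8, 8.6], "rot": [0, 0, -0.004], "claw": 1},
])

```text
t: 3.83
ee_pos: [525.8, -315.2, 164.0]
tcp_rot: [-0.001, 0.767, 0.641, -0.0]
contact_force: [-0.2, 0.9, 1.0]
opening: 85.3
finger_force: 0.0
```

```bash
python3 - <<'E'
from h import *
im,d,m=snap("wrist")
P=pts(d,m);hsv=cv2.cvtColor(im,cv2.COLOR_RGB2HSV)
for nm,lo,hi in[("blue",(105,120,25),(125,255,255)),("purple",(128,60,25),(165,255,255))]:
    k=(cv2.inRange(hsv,lo,hi)>0)&(d>0)&(abs(P[...,2]-128)<5)&(P[...,0]<580)
    if k.sum()<20: print(nm,"few");continue
    q=P[k][:,:2].astype(np.float32);print(nm,k.sum(),P[k].mean(0).round(1),cv2.minAreaRect(q))
plan([527,-314.8,103],RG,1);print(cur()[1])
E
```

```text
blue 155 [ 536.  -311.7  126.8] ((539.594970703125, -315.6725158691406), (14.927221298217773, 34.92066192626953), 23.340503692626953)
purple 3710 [ 538.8 -258.   127. ] ((537.893798828125, -257.8387756347656), (26.176034927368164, 50.13218688964844), 79.54499816894531)
step [ 0.13 -0.01  6.27] [ 0.002  0.    -0.001] 63.0 0.0
[ 526.7398463  -316.02692814  165.7133847 ]
```

carry_out([
  {"xyz": [0.08, 0.1, 2], "rot": [0, 0, 0], "claw": 1},
  {"xyz": [0.08, 0.1, 4], "rot": [0, 0, 0], "claw": 1},
  {"xyz": [0.08, 0.1, 6.2], "rot": [0, 0, 0], "claw": 1},
  {"xyz": [0.08, 0.1, 6.2], "rot": [0, 0, 0], "claw": 1},
  {"xyz": [0.08, 0.1, 6.2], "rot": [0, 0, 0], "claw": 0.8},
])

```text
t: 4.3
ee_pos: [527.8, -316.2, 104.1]
tcp_rot: [0.001, 0.768, 0.641, 0.0]
contact_force: [0.1, 0.5, 0.3]
opening: 75.6
finger_force: 0.0
```

carry_out([
  {"xyz": [0, 0, 0], "rot": [0, 0, 0], "claw": 0.4},
  {"xyz": [0, 0, 0], "rot": [0, 0, 0], "claw": 0.4},
  {"xyz": [0, 0, 0], "rot": [0, 0, 0], "claw": 0.4},
  {"xyz": [0, 0, 0], "rot": [0, 0, 0], "claw": 0.4},
  {"xyz": [0, 0, 0], "rot": [0, 0, 0], "claw": 0.4},
], grip_force=60)

```text
t: 4.72
ee_pos: [528.5, -316.8, 105.4]
tcp_rot: [0.002, 0.768, 0.64, 0.001]
contact_force: [-1.0, 0.7, 5.6]
opening: 49.2
finger_force: 61.6
```

carry_out([
  {"xyz": [0, 0, 0], "rot": [0, 0, 0], "claw": 0.4},
  {"xyz": [0, 0, 0], "rot": [0, 0, 0], "claw": 0.4},
  {"xyz": [0, 0, 0], "rot": [0, 0, 0], "claw": 0.4},
  {"xyz": [0, 0, 0], "rot": [0, 0, 0], "claw": 0.4},
  {"xyz": [0, 0, 0], "rot": [0, 0, 0], "claw": 0.4},
])

```text
t: 5.13
ee_pos: [528.5, -316.8, 105.4]
tcp_rot: [0.002, 0.768, 0.64, 0.001]
contact_force: [-0.8, 0.1, 5.9]
opening: 48.9
finger_force: 61.6
```

carry_out([
  {"xyz": [0, 0, -1.5], "rot": [0, 0, 0], "claw": 0.4},
  {"xyz": [0, 0, -3], "rot": [0, 0, 0], "claw": 0.4},
  {"xyz": [0, 0, -5], "rot": [0, 0, 0], "claw": 0.4},
  {"xyz": [0, 0, -8], "rot": [0, 0, 0], "claw": 0.4},
  {"xyz": [0, 0, -11], "rot": [0, 0, 0], "claw": 0.4},
])

```text
t: 5.55
ee_pos: [526.9, -315.8, 214.3]
tcp_rot: [0.0, 0.768, 0.641, 0.0]
contact_force: [0.3, -0.5, -0.5]
opening: 49.2
finger_force: 63.7
```

carry_out([
  {"xyz": [0, 0, -4], "rot": [0, 0, 0], "claw": 0.4},
  {"xyz": [0, 0, -8], "rot": [0, 0, 0], "claw": 0.4},
  {"xyz": [0, 0, -8], "rot": [0, 0, 0], "claw": 0.4},
  {"xyz": [0, 0, -8], "rot": [0, 0, 0], "claw": 0.4},
  {"xyz": [0, 0, -8], "rot": [0, 0, 0], "claw": 0.4},
])

```text
t: 5.97
ee_pos: [526.7, -315.8, 292.9]
tcp_rot: [0.001, 0.768, 0.641, 0.0]
contact_force: [-0.1, 0.2, -2.5]
opening: 49.0
finger_force: 64.1
```

```bash
python3 - <<'E'
from h import *
# look at held cartridge: depth points of blue/white near tool
im,d,m=snap("wrist");cv2.imwrite("pics/w4.png",im[...,::-1])
s,p,R0=cur();print(p,R0.apply([1,0,0]).round(3),s["opening"])
P=pts(d,m);T=R0.inv().apply((P-p).reshape(-1,3)).reshape(P.shape)
hsv=cv2.cvtColor(im,cv2.COLOR_RGB2HSV)
near=(d>0)&(abs(T[...,1])<24)&(abs(T[...,0])<30)&(T[...,2]>-40)&(T[...,2]<110)
print(near.sum())
for a in range(-40,110,10):
    k=near&(T[...,2]>=a)&(T[...,2]<a+10)
    if k.sum()>5: print(a,k.sum(),"x",np.percentile(T[...,0][k],[2,50,98]).round(1),"y",np.percentile(T[...,1][k],[2,98]).round(1),np.median(hsv[k],0))
t=PORT+170*n
print(t);plan(t,RP,3)
E
```

```text
[ 526.35133717 -315.62470719  291.77466502] [0.179 0.984 0.   ] 49.52451086370188
11465
-40 49 x [-8.8  1.3 11.9] y [-24.  -23.7] [10. 30. 33.]
-30 5670 x [-10.5   3.4  14.6] y [-23.7  23. ] [112. 127.  64.]
-20 1087 x [13.9 14.6 15.3] y [-22.9  22.9] [113. 119.  60.]
-10 917 x [14.  14.7 15.5] y [-22.8  23. ] [113. 109.  60.]
0 711 x [14.  14.6 15.3] y [-22.8  23. ] [113.  98.  61.]
10 554 x [13.9 14.5 15.3] y [-22.8  22.9] [111.  31.  68.]
20 535 x [13.8 14.3 14.9] y [-22.8  22.6] [19. 28. 83.]
30 440 x [13.9 14.6 15.1] y [-22.9  22.8] [17. 30. 83.]
40 370 x [14.  14.6 15.1] y [-23.  23.] [17. 30. 83.]
50 327 x [14.  14.6 15.1] y [-22.8  22.5] [17. 31. 83.]
60 266 x [14.  14.4 15. ] y [-22.9  22.5] [18. 28. 84.]
70 243 x [14.  14.6 15.1] y [-22.7  22.3] [17. 22. 77.]
80 204 x [14.2 14.7 15. ] y [-23.2  22.2] [17.  24.5 79. ]
90 92 x [14.  14.5 14.8] y [-22.6  22.2] [17.  21.5 91. ]
[536.63206327 141.72941095 298.03490264]
step [15.06 -2.4  -0.21] [-0.023  0.203  0.072] 153.0 12.0
step [14.59 -3.5   2.74] [-0.023  0.203  0.072] 153.0 12.0
step [13.46 -4.6   5.51] [-0.023  0.203  0.072] 153.0 12.0
```

View pics/w4.png

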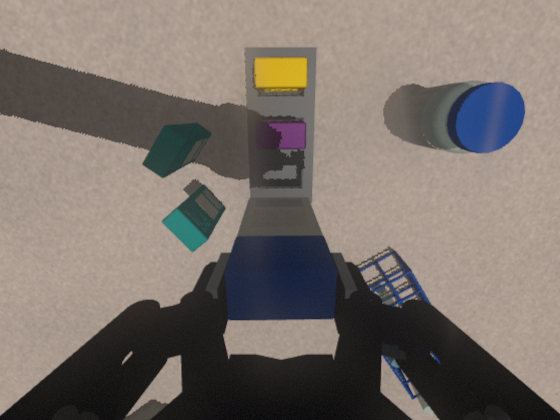

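Wrist view: blue cartridge held squarely (blue part (280,275), white below to (280,205)); its slot is empty, purple and yellow are in place. Carrying to the port.

carry_out([
  {"xyz": [15, -2.4, -0.2], "rot": [-0.023, 0.203, 0.072], "claw": 0.4},
  {"xyz": [15, -2.4, -0.2], "rot": [-0.023, 0.203, 0.072], "claw": 0.4},
  {"xyz": [15, -2.4, -0.2], "rot": [-0.023, 0.203, 0.072], "claw": 0.4},
  {"xyz": [15, -2.4, -0.2], "rot": [-0.023, 0.203, 0.072], "claw": 0.4},
  {"xyz": [15, -2.4, -0.2], "rot": [-0.023, 0.203, 0.072], "claw": 0.4},
])

```text
t: 6.43
ee_pos: [529.8, -156.3, 293.3]
tcp_rot: [-0.059, 0.784, 0.613, 0.085]
contact_force: [-0.2, 0.5, -1.7]
opening: 49.0
finger_force: 63.8
```

carry_out([
  {"xyz": [14.6, -3.5, 2.7], "rot": [-0.023, 0.203, 0.072], "claw": 0.4},
  {"xyz": [14.6, -3.5, 2.7], "rot": [-0.023, 0.203, 0.072], "claw": 0.4},
  {"xyz": [14.6, -3.5, 2.7], "rot": [-0.023, 0.203, 0.072], "claw": 0.4},
  {"xyz": [14.6, -3.5, 2.7], "rot": [-0.023, 0.203, 0.072], "claw": 0.4},
  {"xyz": [14.6, -3.5, 2.7], "rot": [-0.023, 0.203, 0.072], "claw": 0.4},
])

```text
t: 6.85
ee_pos: [532.0, -4.6, 296.1]
tcp_rot: [-0.114, 0.793, 0.574, 0.169]
contact_force: [-0.6, -0.0, -1.1]
opening: 49.0
finger_force: 63.8
```

carry_out([
  {"xyz": [13.4, -4.6, 5.5], "rot": [-0.023, 0.203, 0.072], "claw": 0.4},
  {"xyz": [13.4, -4.6, 5.5], "rot": [-0.023, 0.203, 0.072], "claw": 0.4},
  {"xyz": [13.4, -4.6, 5.5], "rot": [-0.023, 0.203, 0.072], "claw": 0.4},
  {"xyz": [13.4, -4.6, 5.5], "rot": [-0.023, 0.203, 0.072], "claw": 0.4},
  {"xyz": [13.4, -4.6, 5.5], "rot": [-0.023, 0.203, 0.072], "claw": 0.4},
])

```text
t: 7.27
ee_pos: [534.4, 146.5, 298.1]
tcp_rot: [-0.168, 0.793, 0.529, 0.25]
contact_force: [-0.6, 0.5, -1.6]
opening: 49.1
finger_force: 63.8
```

carry_out([
  {"xyz": [0, 0, 0], "rot": [0, 0, 0], "claw": 0.4},
  {"xyz": [0, 0, 0], "rot": [0, 0, 0], "claw": 0.4},
  {"xyz": [0, 0, 0], "rot": [0, 0, 0], "claw": 0.4},
  {"xyz": [0, 0, 0], "rot": [0, 0, 0], "claw": 0.4},
  {"xyz": [0, 0, 0], "rot": [0, 0, 0], "claw": 0.4},
])

```text
t: 7.68
ee_pos: [537.5, 139.1, 298.6]
tcp_rot: [-0.165, 0.796, 0.525, 0.252]
contact_force: [0.3, 1.5, -2.3]
opening: 49.5
finger_force: 63.8
```

```bash
cat >> h.py <<'E'
def rel(origin=None):
    "TCP in the port frame: slope, width, out; tool axes error"
    s,p,R0=cur();e=p-(PORT if origin is None else origin);print("port frame",np.round([e@xs,e@yp,e@n],1),"rot err",(R0.inv()*RP).as_rotvec().round(3),"toolx.xs",(R0.apply([1,0,0])@xs).round(2),"F",np.round([np.dot(s["contact_force"],v) for v in(xs,yp,n)],1),"t",s["t"],"open",s["opening"])
E
python3 - <<'E'
from h import *
rel();im,d,m=snap("wrist")
s,p,R0=cur();P=pts(d,m);e=P-PORT;Q=np.stack([e@xs,e@yp,e@n],-1)
g=Q[...,0]
cv2.imwrite("pics/w5.png",im[...,::-1])
# held block in port frame
T=R0.inv().apply((P-p).reshape(-1,3)).reshape(P.shape)
k=(d>0)&(abs(T[...,1])<24)&(T[...,0]>10)&(T[...,0]<20)&(T[...,2]>0)&(T[...,2]<92)
print("block",k.sum(),"upper face slope",np.median(Q[k][:,0]),"y",np.percentile(Q[k][:,1],[1,99]),"out min",np.percentile(Q[k][:,2],1))
plan(PORT-1.5*xs+115*n,RP,1)
E
```

```text
port frame [ -1.3   1.8 171.7] rot err [ 0.003 -0.    -0.001] toolx.xs 1.0 F [-0.1 -0.3 -2.7] t 7.6833 open 49.47787104707621
block 3734 upper face slope 12.65342149325693 y [-21.67341635  24.97721567] out min 82.52546600646914
step [-0.04 -0.18  5.66] [ 0.003 -0.    -0.001] 57.0 0.0
```

View pics/w5.png

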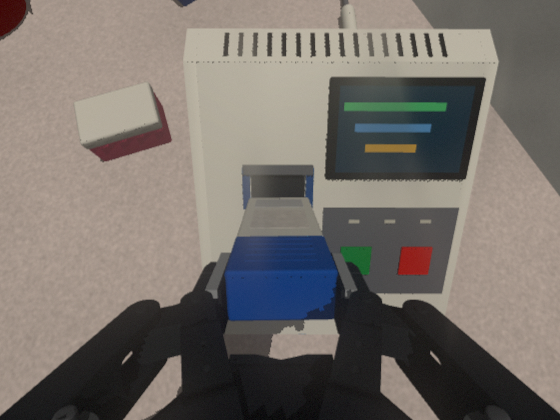

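Wrist view: cartridge (280,215 at its foil end) lined up below the port mouth (278,185) along the approach, about 1.7 mm off sideways. Correcting and approaching.

carry_out([
  {"xyz": [0, -0.17, 1], "rot": [0.003, 0, 0], "claw": 0.4},
  {"xyz": [0, -0.17, 3], "rot": [0.003, 0, 0], "claw": 0.4},
  {"xyz": [0, -0.17, 5], "rot": [0.003, 0, 0], "claw": 0.4},
  {"xyz": [0, -0.17, 5.6], "rot": [0.003, 0, 0], "claw": 0.4},
  {"xyz": [0, -0.17, 5.6], "rot": [0.003, 0, 0], "claw": 0.4},
])

```text
t: 8.15
ee_pos: [547.3, 171.6, 251.4]
tcp_rot: [-0.168, 0.795, 0.527, 0.25]
contact_force: [-0.8, 0.5, -2.2]
opening: 49.2
finger_force: 63.8
```

carry_out([
  {"xyz": [0, 0, 0], "rot": [0, 0, 0], "claw": 0.4},
  {"xyz": [0, 0, 0], "rot": [0, 0, 0], "claw": 0.4},
  {"xyz": [0, 0, 0], "rot": [0, 0, 0], "claw": 0.4},
  {"xyz": [0, 0, 0], "rot": [0, 0, 0], "claw": 0.4},
  {"xyz": [0, 0, 0], "rot": [0, 0, 0], "claw": 0.4},
])

```text
t: 8.57
ee_pos: [548.7, 170.1, 253.6]
tcp_rot: [-0.166, 0.795, 0.526, 0.251]
contact_force: [-0.7, -1.0, -1.4]
opening: 49.3
finger_force: 63.8
```

```bash
python3 - <<'E'
from h import *
rel();im,d,m=snap("wrist");rel()
s,p,R0=cur();P=pts(d,m);e=P-PORT;Q=np.stack([e@xs,e@yp,e@n],-1)
T=R0.inv().apply((P-p).reshape(-1,3)).reshape(P.shape)
k=(d>0)&(abs(T[...,1])<28)&(T[...,0]>10)&(T[...,0]<20)&(T[...,2]>10)&(T[...,2]<92)
print("block",k.sum(),"upper slope",np.median(Q[k][:,0]),"y",np.percentile(Q[k][:,1],[1,99]),"out",np.percentile(Q[k][:,2],[0,1]))
# hinge cover
h=(abs(Q[...,2]-4)<1.2)&(abs(Q[...,1])<45)&(Q[...,0]>10)&(Q[...,0]<35)&(d>0);print("hinge",h.sum(),np.percentile(Q[h],[2,98],axis=0).round(1))
# panel level
h=(abs(Q[...,1])<60)&(Q[...,0]>32)&(Q[...,0]<60)&(d>0);print("panel",np.median(Q[h][:,2]))
# flap and block by rows in middle columns
vs,us=np.where(k);uc=int(np.median(us[vs<vs.min()+4]))
for v in range(vs.min()-14,vs.min()+4,2): print(v,Q[v,uc].round(1),im[v,uc],end="; ")
cv2.imwrite("pics/w6.png",im[...,::-1])
E
```

```text
port frame [ -0.2  -0.  115.9] rot err [ 0.    -0.001  0.001] toolx.xs 1.0 F [-1.8 -0.2 -0.4] t 8.5667 open 49.300414766895074
port frame [-2.000e-01 -1.000e-01  1.158e+02] rot err [-0.    -0.001  0.001] toolx.xs 1.0 F [-0.7 -0.1 -1.1] t 8.6167 open 48.837279241054226
block 3092 upper slope 13.730710409385281 y [-24.83309899  23.16746455] out [23.86382775 26.27997742]
hinge 928 [[ 17.  -36.4   3. ]
 [ 26.9  34.9   5.1]]
panel 0.18618312065503154
184 [20.6 -1.8  3.7] [90 88 87]; 186 [18.6 -1.8  2.9] [89 87 86]; 188 [17.2 -1.8  4.6] [78 77 75]; 190 [13.9 -1.9 -1.5] [55 54 50]; 192 [11.6 -1.9 -3.1] [57 58 55]; 194 [ 9.9 -1.9 -2.4] [59 58 55]; 196 [ 7.8 -1.9 -3.4] [57 55 55]; 198 [13.7 -1.7 24. ] [121 116 108]; 200 [14.2 -1.6 31.4] [116 113 108];
```

carry_out([
  {"xyz": [-0.06, 0, 0.8], "rot": [0, 0, 0], "claw": 0.4},
  {"xyz": [-0.06, 0, 1.6], "rot": [0, 0, 0], "claw": 0.4},
  {"xyz": [-0.06, 0, 2.4], "rot": [0, 0, 0], "claw": 0.4},
  {"xyz": [-0.06, 0, 3.2], "rot": [0, 0, 0], "claw": 0.4},
  {"xyz": [-0.06, 0, 4], "rot": [0, 0, 0], "claw": 0.4},
])

```text
t: 9.03
ee_pos: [557.1, 191.2, 218.7]
tcp_rot: [-0.166, 0.796, 0.526, 0.25]
contact_force: [-0.8, -1.9, -2.0]
opening: 49.0
finger_force: 64.0
```

```bash
python3 -c "
from h import *
rel()"
```

```text
port frame [-1.7 -0.6 74.3] rot err [-0.002  0.     0.   ] toolx.xs 1.0 F [-2.8 -0.  -0.5] t 9.0333 open 48.95361925780755
```

carry_out([
  {"xyz": [0, 0, 0.8], "rot": [0, 0, 0], "claw": 0.4},
  {"xyz": [0, 0, 1.6], "rot": [0, 0, 0], "claw": 0.4},
  {"xyz": [0, 0, 2.4], "rot": [0, 0, 0], "claw": 0.4},
  {"xyz": [0, 0, 3.2], "rot": [0, 0, 0], "claw": 0.4},
  {"xyz": [0, 0, 3.6], "rot": [0, 0, 0], "claw": 0.4},
])

```text
t: 9.45
ee_pos: [564.9, 211.1, 189.3]
tcp_rot: [-0.167, 0.795, 0.526, 0.25]
contact_force: [-0.7, -1.7, -1.3]
opening: 49.4
finger_force: 63.9
```

```bash
python3 -c "
from h import *
rel()"
```

```text
port frame [-1.  -1.3 38. ] rot err [-0.003 -0.001  0.001] toolx.xs 1.0 F [-2.3 -0.  -0. ] t 9.45 open 49.37425875346175
```

carry_out([
  {"xyz": [0, 0.03, 0.5], "rot": [0, 0, 0], "claw": 0.4},
  {"xyz": [0, 0.03, 1], "rot": [0, 0, 0], "claw": 0.4},
  {"xyz": [0, 0.03, 1.5], "rot": [0, 0, 0], "claw": 0.4},
  {"xyz": [0, 0.03, 2], "rot": [0, 0, 0], "claw": 0.4},
  {"xyz": [0, 0.03, 2.3], "rot": [0, 0, 0], "claw": 0.4},
])

```text
t: 9.87
ee_pos: [570.4, 222.7, 171.3]
tcp_rot: [-0.167, 0.795, 0.526, 0.251]
contact_force: [-3.9, -3.0, 0.9]
opening: 49.2
finger_force: 64.4
```

```bash
python3 -c "
from h import *
rel()"
```

```text
port frame [-0.8 -0.7 15.8] rot err [-0.002 -0.001  0.001] toolx.xs 1.0 F [-3.  -2.4  3.2] t 9.8667 open 49.18046042610986
```

carry_out([
  {"xyz": [0, 0, 0], "rot": [0, 0, 0], "claw": 0.8},
  {"xyz": [0, 0, 0], "rot": [0, 0, 0], "claw": 0.8},
  {"xyz": [0, 0, 0], "rot": [0, 0, 0], "claw": 0.8},
  {"xyz": [0, 0, 0], "rot": [0, 0, 0], "claw": 0.8},
  {"xyz": [0, 0, -1], "rot": [0, 0, 0], "claw": 0.8},
])

```text
t: 10.28
ee_pos: [567.9, 217.6, 179.4]
tcp_rot: [-0.167, 0.795, 0.526, 0.25]
contact_force: [-0.1, -1.1, -0.4]
opening: 68.5
finger_force: 0.0
```

carry_out([
  {"xyz": [0, 0, -2], "rot": [0, 0, 0], "claw": 0.8},
  {"xyz": [0, 0, -5], "rot": [0, 0, 0], "claw": 0.8},
  {"xyz": [0, 0, -6], "rot": [0, 0, 0], "claw": 0.8},
  {"xyz": [0, 0, -6], "rot": [0, 0, 0], "claw": 0.8},
  {"xyz": [0, 0, -6], "rot": [0, 0, 0], "claw": 0.8},
])

```text
t: 10.7
ee_pos: [555.3, 184.8, 229.6]
tcp_rot: [-0.165, 0.795, 0.526, 0.252]
contact_force: [1.1, 0.7, 0.3]
opening: 68.2
finger_force: 0.0
```

```bash
cat > look.py <<'E'
from h import *
rel();im,d,m=snap("wrist");P=pts(d,m);e=P-PORT;Q=np.stack([e@xs,e@yp,e@n],-1);hsv=cv2.cvtColor(im,cv2.COLOR_RGB2HSV)
k=(cv2.inRange(hsv,(100,70,25),(128,255,255))>0)&(d>0)&(abs(Q[...,1])<27)&(abs(Q[...,0])<22)
if k.sum()>20:
    o=np.percentile(Q[k][:,2],90);f=k&(abs(Q[...,2]-o)<4)
    print("blue",k.sum(),"end out",o,"slope,y",np.percentile(Q[f],[1,50,99],axis=0).round(1))
else: print("no blue in mouth")
f=(abs(Q[...,1])<20)&(abs(Q[...,0])<12)&(d>0);print("mouth out pct",np.percentile(Q[f][:,2],[5,50,95]) if f.any() else None, f.sum())
import sys;cv2.imwrite(sys.argv[1],im[...,::-1])
E
python3 look.py pics/w7.png
```

```text
port frame [-0.8  0.3 87. ] rot err [ 0.001 -0.001  0.001] toolx.xs 1.0 F [ 1.1  0.7 -0.3] t 10.7 open 68.15706593619839
blue 3526 end out 38.18521686446857 slope,y [[-16.4 -25.5  35. ]
 [ -2.6  -1.   37.5]
 [  9.4  23.2  38.9]]
mouth out pct [  5.14000715 157.72123652 169.85016746] 9508
```

carry_out([
  {"xyz": [-0.1, -0.12, 0], "rot": [0, 0, 0], "claw": 0},
  {"xyz": [-0.1, -0.12, 0], "rot": [0, 0, 0], "claw": 0},
  {"xyz": [-0.1, -0.12, 0], "rot": [0, 0, 0], "claw": 0},
  {"xyz": [-0.1, -0.12, 0], "rot": [0, 0, 0], "claw": 0},
  {"xyz": [-0.1, -0.12, 0], "rot": [0, 0, 0], "claw": 0},
], grip_force=30)

```text
t: 11.17
ee_pos: [553.4, 185.3, 228.0]
tcp_rot: [-0.167, 0.795, 0.526, 0.251]
contact_force: [-0.5, 0.1, 0.0]
opening: 7.5
finger_force: 0.0
```

carry_out([
  {"xyz": [0, 0, 0.5], "rot": [0, 0, 0], "claw": 0},
  {"xyz": [0, 0, 1.2], "rot": [0, 0, 0], "claw": 0},
  {"xyz": [0, 0, 2], "rot": [0, 0, 0], "claw": 0},
  {"xyz": [0, 0, 2.8], "rot": [0, 0, 0], "claw": 0},
  {"xyz": [0, 0, 3.5], "rot": [0, 0, 0], "claw": 0},
])

```text
t: 11.58
ee_pos: [561.2, 204.2, 198.7]
tcp_rot: [-0.167, 0.795, 0.526, 0.251]
contact_force: [0.0, 0.3, -0.0]
opening: -0.3
finger_force: 0.0
```

```bash
python3 -c "
from h import *
rel()"
```

```text
port frame [-2.  -1.9 50.1] rot err [-0.002 -0.001  0.001] toolx.xs 1.0 F [ 0.2 -0.1 -0.2] t 11.5833 open -0.25232893080112095
```

Tips are ~4 mm off the end. Push in.

carry_out([
  {"xyz": [0, 0.05, 0.6], "rot": [0, 0, 0], "claw": 0},
  {"xyz": [0, 0.05, 1.3], "rot": [0, 0, 0], "claw": 0},
  {"xyz": [0, 0.05, 2], "rot": [0, 0, 0], "claw": 0},
  {"xyz": [0, 0.05, 2.7], "rot": [0, 0, 0], "claw": 0},
  {"xyz": [0, 0.05, 3.4], "rot": [0, 0, 0], "claw": 0},
])

```text
t: 12.0
ee_pos: [569.6, 221.4, 171.3]
tcp_rot: [-0.166, 0.795, 0.526, 0.251]
contact_force: [-3.4, -2.7, 3.4]
opening: 0.4
finger_force: 2.0
```

```bash
python3 -c "
from h import *
rel()"
```

```text
port frame [-2.  -0.9 16.7] rot err [-0.001 -0.001  0.001] toolx.xs 1.0 F [-1.2 -2.   4.9] t 12.0 open 0.367243569234344
```

carry_out([
  {"xyz": [0, 0, 0.6], "rot": [0, 0, 0], "claw": 0},
  {"xyz": [0, 0, 1.3], "rot": [0, 0, 0], "claw": 0},
  {"xyz": [0, 0, 2], "rot": [0, 0, 0], "claw": 0},
  {"xyz": [0, 0, 2.7], "rot": [0, 0, 0], "claw": 0},
  {"xyz": [0, 0, 3.3], "rot": [0, 0, 0], "claw": 0},
])

```text
t: 12.42
ee_pos: [576.8, 239.1, 144.1]
tcp_rot: [-0.166, 0.795, 0.526, 0.251]
contact_force: [-2.7, -2.2, 3.2]
opening: 0.3
finger_force: 1.9
```

```bash
python3 -c "
from h import *
rel()"
```

```text
port frame [ -2.   -1.2 -16.5] rot err [-0.002 -0.001  0.001] toolx.xs 1.0 F [-0.7 -1.6  4.4] t 12.4167 open 0.2858199006397787
```

carry_out([
  {"xyz": [0, 0, 0.4], "rot": [0, 0, 0], "claw": 0},
  {"xyz": [0, 0, 0.8], "rot": [0, 0, 0], "claw": 0},
  {"xyz": [0, 0, 1.1], "rot": [0, 0, 0], "claw": 0},
  {"xyz": [0, 0, 1.2], "rot": [0, 0, 0], "claw": 0},
  {"xyz": [0, 0, 1.2], "rot": [0, 0, 0], "claw": 0},
])

```text
t: 12.83
ee_pos: [579.5, 245.2, 134.8]
tcp_rot: [-0.166, 0.795, 0.526, 0.251]
contact_force: [-0.9, 0.5, -1.8]
opening: 0.4
finger_force: 0.5
```

carry_out([
  {"xyz": [0, 0, 0.1], "rot": [0, 0, 0], "claw": 0},
  {"xyz": [0, 0, 0.1], "rot": [0, 0, 0], "claw": 0},
  {"xyz": [0, 0, 0.2], "rot": [0, 0, 0], "claw": 0},
  {"xyz": [0, 0, 0.2], "rot": [0, 0, 0], "claw": 0},
  {"xyz": [0, 0, 0.2], "rot": [0, 0, 0], "claw": 0},
])

```text
t: 13.25
ee_pos: [580.0, 245.5, 134.2]
tcp_rot: [-0.166, 0.795, 0.526, 0.251]
contact_force: [-6.1, -9.0, 9.9]
opening: -0.0
finger_force: 7.5
```

```bash
python3 -c "
from h import *
rel()"
```

```text
port frame [ -1.8  -0.8 -28.7] rot err [-0.001 -0.001  0.001] toolx.xs 1.0 F [-3.1 -2.1 14.3] t 13.25 open -0.0004081394820568785
```

carry_out([
  {"xyz": [0, 0, 0.1], "rot": [0, 0, 0], "claw": 0},
  {"xyz": [0, 0, 0.1], "rot": [0, 0, 0], "claw": 0},
  {"xyz": [0, 0, 0.2], "rot": [0, 0, 0], "claw": 0},
  {"xyz": [0, 0, 0.2], "rot": [0, 0, 0], "claw": 0},
  {"xyz": [0, 0, 0.2], "rot": [0, 0, 0], "claw": 0},
])

```text
t: 13.67
ee_pos: [581.2, 245.4, 134.2]
tcp_rot: [-0.165, 0.795, 0.526, 0.252]
contact_force: [-12.8, -17.5, 27.8]
opening: -0.4
finger_force: 17.9
```

```bash
python3 -c "
from h import *
rel()"
```

```text
port frame [ -1.6   0.4 -28.9] rot err [ 0.001 -0.001  0.001] toolx.xs 1.0 F [-1.3 -4.9 34.9] t 13.6667 open -0.3613166677764746
```

Hard stop: 35 N with no further travel. Retract and check the flap.

carry_out([
  {"xyz": [0, 0, -2], "rot": [0, 0, 0], "claw": 0},
  {"xyz": [0, 0, -5], "rot": [0, 0, 0], "claw": 0},
  {"xyz": [0, 0, -9], "rot": [0, 0, 0], "claw": 0},
  {"xyz": [0, 0, -13], "rot": [0, 0, 0], "claw": 0},
  {"xyz": [0, 0, -17], "rot": [0, 0, 0], "claw": 0},
])

```text
t: 14.08
ee_pos: [541.9, 156.9, 272.6]
tcp_rot: [-0.166, 0.795, 0.526, 0.251]
contact_force: [0.8, -0.1, -0.4]
opening: -0.2
finger_force: 0.0
```

carry_out([
  {"xyz": [0, 0, 0], "rot": [0, 0, 0], "claw": 0},
  {"xyz": [0, 0, 0], "rot": [0, 0, 0], "claw": 0},
  {"xyz": [0, 0, 0], "rot": [0, 0, 0], "claw": 0},
  {"xyz": [0, 0, 0], "rot": [0, 0, 0], "claw": 0},
  {"xyz": [0, 0, 0], "rot": [0, 0, 0], "claw": 0},
])

```text
t: 14.5
ee_pos: [541.6, 158.3, 269.8]
tcp_rot: [-0.167, 0.795, 0.526, 0.25]
contact_force: [0.4, -0.2, 0.6]
opening: 0.0
finger_force: 0.0
```

```bash
python3 - <<'E'
import sys;sys.argv=["","pics/w8.png"]
exec(open("look.py").read())
for sl in range(-14,17,4):
    k=(abs(Q[...,0]-sl)<2)&(abs(Q[...,1])<24)&(d>0)&(Q[...,2]<20);print(sl,k.sum(),np.percentile(Q[k][:,2],[5,50,95]).round(1) if k.any() else "",np.median(im[k],0) if k.any() else "")
k=(cv2.inRange(hsv,(40,100,40),(90,255,255))>0)&(d>0)&(abs(Q[...,2]-3)<6)&(Q[...,0]<0)
g=Q[k];print("green",k.sum(),np.percentile(g,[2,50,98],axis=0).round(1))
G=GREEN-PORT;print("green est",G@xs,G@yp,G@n)
plan(GREEN+60*n,RP,1)
E
```

```text
port frame [ -2.1  -1.9 136.9] rot err [-0.004 -0.001  0.001] toolx.xs 1.0 F [0.3 0.4 0.5] t 14.5 open 0.01187516463196465
blue 678 end out -36.279634862953486 slope,y [[-16.6 -21.6 -38.9]
 [ -7.1   7.2 -37.3]
 [  6.4  24.7 -35.6]]
mouth out pct [-36.73778304 179.65482583 219.48090841] 9306
-14 134 [-38.3 -37.1 -36. ] [ 47.  66. 111.]
-10 171 [-38.4 -37.2 -36.2] [46. 59. 85.]
-6 138 [-38.3 -37.2 -35.8] [45.5 51.  66. ]
-2 168 [-38.2 -37.2 -36.1] [46. 51. 66.]
2 140 [-38.3 -37.1 -35.7] [47. 52. 67.]
6 172 [-38.3 -37.1 -35.9] [55. 58. 71.]
10 0  
14 0  
green 1016 [[-102.1   71.7    1.8]
 [ -84.3   88.9    3.2]
 [ -67.8  105.7    4.5]]
green est -85.00000039084343 88.90000009020676 2.999999728522735
step [-8.3   9.1   7.36] [-0.004 -0.001  0.001] 143.0 0.0
```

```bash
python3 - <<'E'
import sys;sys.argv=["","pics/w9.png"]
exec(open("look.py").read())
k=(d>0)&(abs(Q[...,2]+37)<4)&(abs(Q[...,1])<28)&(abs(Q[...,0])<20)
g=Q[k];A=np.c_[g[:,0],g[:,1],np.ones(len(g))];print("end plane",np.linalg.lstsq(A,g[:,2],rcond=None)[0].round(4),np.percentile(g,[1,99],axis=0).round(1))
h=(abs(Q[...,0])<60)&(abs(Q[...,1])<60)&(d>0)&(abs(Q[...,2])<2)&((Q[...,0]>32)|(Q[...,1]<-45));g=Q[h];A=np.c_[g[:,0],g[:,1],np.ones(len(g))];print("panel plane",np.linalg.lstsq(A,g[:,2],rcond=None)[0].round(4))
# column through mouth
v,u=np.where(k);uc=int(np.median(u))
for vv in range(v.min()-14,v.max()+6,2): print(vv,Q[vv,uc].round(1),im[vv,uc])
a=cv2.resize(im[v.min()-40:v.max()+40,uc-70:uc+70],None,fx=5,fy=5,interpolation=cv2.INTER_CUBIC);cv2.imwrite("pics/w9c.png",cv2.convertScaleAbs(a,alpha=1.8)[...,::-1]);print(a.shape)
E
```

```text
port frame [ -2.1  -1.8 137. ] rot err [-0.004 -0.001  0.001] toolx.xs 1.0 F [-0.3  1.   0.3] t 14.55 open -0.32436341242113853
blue 676 end out -36.314091694067784 slope,y [[-16.7 -21.5 -39. ]
 [ -7.1   7.3 -37.3]
 [  6.4  24.8 -35.6]]
mouth out pct [-36.73374744 179.62510656 219.52661226] 9280
end plane [-7.40000e-03 -1.45000e-02 -3.71665e+01] [[-17.  -24.7 -39. ]
 [  7.6  24.9 -34.5]]
panel plane [0.0003 0.0032 0.133 ]
167 [29.1  0.4 -0.8] [162 156 142]
169 [27.3  0.4 -0. ] [149 143 132]
171 [26.1  0.4  3.6] [80 78 75]
173 [24.3  0.4  4.1] [84 81 82]
175 [22.5  0.4  4.2] [84 82 80]
177 [20.6  0.4  4.4] [81 78 78]
179 [18.8  0.4  4.6] [83 83 80]
181 [  7.5   0.6 -36.9] [71 73 75]
183 [  5.3   0.6 -37. ] [46 50 66]
185 [  2.6   0.6 -38.8] [47 53 67]
187 [  1.    0.6 -36.3] [44 47 65]
189 [ -1.4   0.6 -37. ] [45 50 66]
191 [ -4.1   0.6 -38.7] [44 49 66]
193 [ -5.6   0.6 -35.8] [45 49 63]
195 [ -8.1   0.6 -36.7] [46 50 65]
197 [-10.6   0.6 -37.2] [44 55 86]
199 [-13.    0.6 -37.8] [ 46  66 110]
201 [-15.2   0.6 -37.3] [ 45  66 110]
203 [-17.    0.6 -35.8] [60 61 70]
205 [-16.7   0.6 -27.4] [67 65 65]
207 [-17.1   0.6 -21.6] [67 68 65]
209 [-16.8   0.5 -13.7] [67 66 64]
(515, 700, 3)
```

View pics/w9c.png

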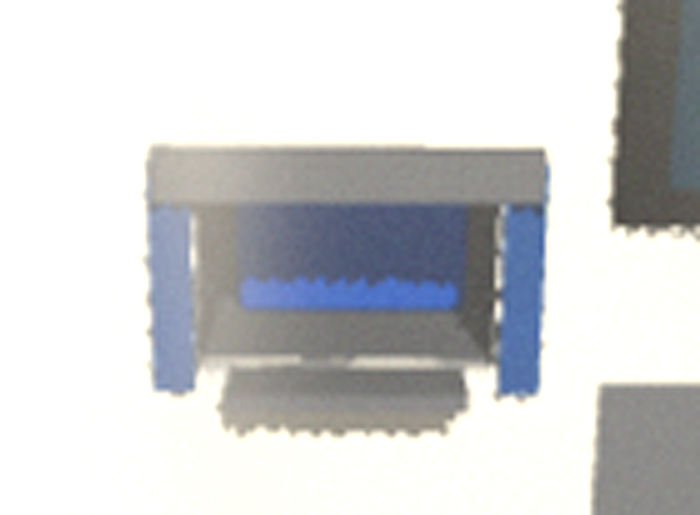

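The flap is still open: the blue end (crop 350,260) lies 37.2 mm deep and is yawed about 1°, so its −y side is shallower. I'll push again on that side.

carry_out([
  {"xyz": [-0.05, -0.7, 3.5], "rot": [-0.004, 0, 0], "claw": 0},
  {"xyz": [-0.05, -0.7, 7], "rot": [-0.004, 0, 0], "claw": 0},
  {"xyz": [-0.05, -0.7, 10.5], "rot": [-0.004, 0, 0], "claw": 0},
  {"xyz": [-0.05, -0.7, 13], "rot": [-0.004, 0, 0], "claw": 0},
  {"xyz": [-0.05, -0.7, 14], "rot": [-0.004, 0, 0], "claw": 0},
])

```text
t: 15.02
ee_pos: [565.1, 236.1, 152.5]
tcp_rot: [-0.167, 0.795, 0.526, 0.25]
contact_force: [-0.0, 0.2, 0.3]
opening: 0.0
finger_force: 0.0
```

carry_out([
  {"xyz": [0, 0, 0.8], "rot": [0, 0, 0], "claw": 0},
  {"xyz": [0, 0, 1.6], "rot": [0, 0, 0], "claw": 0},
  {"xyz": [0, 0, 2.2], "rot": [0, 0, 0], "claw": 0},
  {"xyz": [0, 0, 2.6], "rot": [0, 0, 0], "claw": 0},
  {"xyz": [0, 0, 2.6], "rot": [0, 0, 0], "claw": 0},
])

```text
t: 15.43
ee_pos: [573.4, 247.3, 134.9]
tcp_rot: [-0.165, 0.796, 0.526, 0.252]
contact_force: [0.2, 0.3, -1.1]
opening: -0.1
finger_force: 0.0
```

```bash
python3 -c "
from h import *
rel();print(r.state()['finger_force'])"
```

```text
port frame [ -2.2  -7.6 -27.6] rot err [ 0.003 -0.001  0.001] toolx.xs 1.0 F [-0.4  0.  -1.1] t 15.4333 open -0.0652727122910123
0.0
```

carry_out([
  {"xyz": [0, 0, 0.1], "rot": [0, 0, 0], "claw": 0},
  {"xyz": [0, 0, 0.2], "rot": [0, 0, 0], "claw": 0},
  {"xyz": [0, 0, 0.3], "rot": [0, 0, 0], "claw": 0},
  {"xyz": [0, 0, 0.4], "rot": [0, 0, 0], "claw": 0},
  {"xyz": [0, 0, 0.4], "rot": [0, 0, 0], "claw": 0},
])

```text
t: 15.85
ee_pos: [573.8, 247.9, 133.9]
tcp_rot: [-0.164, 0.796, 0.526, 0.252]
contact_force: [-14.3, -15.3, 25.4]
opening: 0.1
finger_force: 16.7
```

```bash
python3 -c "
from h import *
rel();print(r.state()['finger_force'])"
```

```text
port frame [ -2.2  -7.4 -28.9] rot err [ 0.004 -0.001  0.001] toolx.xs 1.0 F [-1.6 -7.1 32.1] t 15.85 open 0.09106848492206135
16.690351052675396
```

carry_out([
  {"xyz": [0, 0, -2], "rot": [0, 0, 0], "claw": 0},
  {"xyz": [0, 0.35, -5], "rot": [0, 0, 0], "claw": 0},
  {"xyz": [0, 0.7, -9], "rot": [0, 0, 0], "claw": 0},
  {"xyz": [0, 0.7, -13], "rot": [0, 0, 0], "claw": 0},
  {"xyz": [0, 0.7, -17], "rot": [0, 0, 0], "claw": 0},
])

```text
t: 16.27
ee_pos: [541.1, 156.0, 272.5]
tcp_rot: [-0.164, 0.796, 0.526, 0.252]
contact_force: [0.4, -0.7, 0.3]
opening: -0.3
finger_force: 0.0
```

carry_out([
  {"xyz": [0, 0, 0], "rot": [0, 0, 0], "claw": 0},
  {"xyz": [0, 0, 0], "rot": [0, 0, 0], "claw": 0},
  {"xyz": [0, 0, 0], "rot": [0, 0, 0], "claw": 0},
  {"xyz": [0, 0, 0], "rot": [0, 0, 0], "claw": 0},
  {"xyz": [0, 0, 0], "rot": [0, 0, 0], "claw": 0},
])

```text
t: 16.68
ee_pos: [540.9, 158.0, 269.5]
tcp_rot: [-0.166, 0.796, 0.526, 0.251]
contact_force: [0.1, -0.3, -0.8]
opening: 0.1
finger_force: 0.0
```

```bash
cat > look2.py <<'E'
exec(open("look.py").read())
k=(d>0)&(abs(Q[...,2]+37)<4)&(abs(Q[...,1])<28)&(abs(Q[...,0])<20)
g=Q[k]
if len(g)>50:
    A=np.c_[g[:,0],g[:,1],np.ones(len(g))];print("end plane",np.linalg.lstsq(A,g[:,2],rcond=None)[0].round(4),np.percentile(g,[1,99],axis=0).round(1))
h=(abs(Q[...,0])<60)&(abs(Q[...,1])<60)&(d>0)&(abs(Q[...,2])<2)&((Q[...,0]>32)|(Q[...,1]<-45));g=Q[h];A=np.c_[g[:,0],g[:,1],np.ones(len(g))];print("panel plane",np.linalg.lstsq(A,g[:,2],rcond=None)[0].round(4))
for sl in range(-14,17,4):
    k=(abs(Q[...,0]-sl)<2)&(abs(Q[...,1])<24)&(d>0)&(Q[...,2]<20);print(sl,k.sum(),np.percentile(Q[k][:,2],[5,50,95]).round(1) if k.any() else "",np.median(im[k],0) if k.any() else "")
E
python3 look2.py pics/w10.png
```

```text
port frame [ -2.7  -2.5 137.1] rot err [ 0.    -0.     0.001] toolx.xs 1.0 F [-0.7  0.2 -0.6] t 16.6833 open 0.12116467970599427
no blue in mouth
mouth out pct [ -2.14002498 179.75063309 219.61384348] 9889
panel plane [1.000e-04 3.700e-03 1.329e-01]
-14 185 [-3.2 -2.1 -1. ] [52. 50. 48.]
-10 192 [-3.3 -2.1 -0.9] [52. 51. 49.]
-6 193 [-3.2 -2.2 -1.2] [52. 51. 49.]
-2 194 [-3.2 -2.2 -1. ] [51. 51. 49.]
2 199 [-3.2 -2.1 -1. ] [52. 51. 50.]
6 197 [-3.1 -2.1 -1. ] [53. 52. 50.]
10 203 [-3.1 -2.2 -0.8] [53. 52. 50.]
14 186 [-3.3 -2.1 -1. ] [56.5 55.  52. ]
```

Flap is shut (flat at −2.1 mm, as at the start). Now the green key.

carry_out([
  {"xyz": [-3, 3, 0], "rot": [0, 0, 0], "claw": 0},
  {"xyz": [-6, 6, 2], "rot": [0, 0, 0], "claw": 0},
  {"xyz": [-8.2, 9.1, 5], "rot": [0, 0, 0], "claw": 0},
  {"xyz": [-8.2, 9.1, 8], "rot": [0, 0, 0], "claw": 0},
  {"xyz": [-8.2, 9.1, 10.5], "rot": [0, 0, 0], "claw": 0},
])

```text
t: 17.15
ee_pos: [624.0, 112.8, 133.0]
tcp_rot: [-0.165, 0.797, 0.523, 0.251]
contact_force: [-0.3, 1.3, 0.5]
opening: 0.1
finger_force: 0.0
```

carry_out([
  {"xyz": [0, 0, 0], "rot": [0, 0, 0], "claw": 0},
  {"xyz": [0, 0, 0], "rot": [0, 0, 0], "claw": 0},
  {"xyz": [0, 0, 0.3], "rot": [0, 0, 0], "claw": 0},
  {"xyz": [0, 0, 0.6], "rot": [0, 0, 0], "claw": 0},
  {"xyz": [0, 0, 1], "rot": [0, 0, 0], "claw": 0},
])

```text
t: 17.57
ee_pos: [626.1, 119.6, 131.1]
tcp_rot: [-0.163, 0.796, 0.526, 0.253]
contact_force: [-0.1, -0.2, -0.8]
opening: -0.3
finger_force: 0.0
```

```bash
python3 -c "
from h import *
rel();rel(GREEN)"
```

```text
port frame [-83.7  91.   24.8] rot err [ 0.006 -0.001  0.002] toolx.xs 1.0 F [-0.6 -0.1 -0.5] t 17.5667 open -0.29409624274157714
port frame [ 1.3  2.1 21.8] rot err [ 0.006 -0.001  0.002] toolx.xs 1.0 F [-0.6 -0.1 -0.5] t 17.5667 open -0.29409624274157714
```

Tip ~14 mm above the key; advance to contact, then press.

carry_out([
  {"xyz": [-0.1, -0.2, 0.4], "rot": [0, 0, 0], "claw": 0},
  {"xyz": [-0.1, -0.2, 0.8], "rot": [0, 0, 0], "claw": 0},
  {"xyz": [-0.1, -0.2, 1.1], "rot": [0, 0, 0], "claw": 0},
  {"xyz": [-0.1, -0.2, 1.4], "rot": [0, 0, 0], "claw": 0},
  {"xyz": [-0.1, -0.2, 1.5], "rot": [0, 0, 0], "claw": 0},
])

```text
t: 17.98
ee_pos: [626.1, 126.9, 118.7]
tcp_rot: [-0.165, 0.796, 0.526, 0.252]
contact_force: [-19.2, -15.7, 31.2]
opening: 0.3
finger_force: 19.7
```

carry_out([
  {"xyz": [0, 0, 0.05], "rot": [0, 0, 0], "claw": 0},
  {"xyz": [0, 0, 0.1], "rot": [0, 0, 0], "claw": 0},
  {"xyz": [0, 0, 0.15], "rot": [0, 0, 0], "claw": 0},
  {"xyz": [0, 0, 0.15], "rot": [0, 0, 0], "claw": 0},
  {"xyz": [0, 0, 0.15], "rot": [0, 0, 0], "claw": 0},
])

```text
t: 18.4
ee_pos: [626.1, 126.9, 118.7]
tcp_rot: [-0.165, 0.796, 0.526, 0.252]
contact_force: [-21.4, -17.0, 34.9]
opening: 0.1
finger_force: 21.3
```

```bash
python3 -c "
from h import *
rel(GREEN)"
```

```text
port frame [-0.3 -0.8  7.8] rot err [ 0.002 -0.001  0.001] toolx.xs 1.0 F [  0.3 -13.1  42.4] t 18.4 open 0.06897478196310884
```

Pressed at ~40 N and held for 0.4 s. Retract and check.

carry_out([
  {"xyz": [0, 0, -1], "rot": [0, 0, 0], "claw": 0},
  {"xyz": [0, 0, -4], "rot": [0, 0, 0], "claw": 0},
  {"xyz": [0, 0, -8], "rot": [0, 0, 0], "claw": 0},
  {"xyz": [0, 0, -12], "rot": [0, 0, 0], "claw": 0},
  {"xyz": [0, 0, -14], "rot": [0, 0, 0], "claw": 0},
])

```text
t: 18.82
ee_pos: [595.9, 52.4, 233.6]
tcp_rot: [-0.162, 0.796, 0.525, 0.253]
contact_force: [0.0, -0.4, 0.2]
opening: 0.2
finger_force: 0.0
```

carry_out([
  {"xyz": [0, 0, 0], "rot": [0, 0, 0], "claw": 0},
  {"xyz": [0, 0, 0], "rot": [0, 0, 0], "claw": 0},
  {"xyz": [0, 0, 0], "rot": [0, 0, 0], "claw": 0},
  {"xyz": [0, 0, 0], "rot": [0, 0, 0], "claw": 0},
  {"xyz": [0, 0, 0], "rot": [0, 0, 0], "claw": 0},
])

```text
t: 19.23
ee_pos: [594.3, 56.3, 229.0]
tcp_rot: [-0.166, 0.795, 0.526, 0.251]
contact_force: [-0.3, -0.0, -0.1]
opening: -0.0
finger_force: 0.0
```

```bash
python3 look2.py pics/w11.png; python3 - <<'E'
import cv2,numpy as np
from h import *
# indicator LEDs, display and green key: change between before and after, same port-frame patches
m=optics.camera_model("wrist");im=cv2.imread("pics/w11.png")[...,::-1]
m0=np.load("w2.npz");im0=m0["im"]
for nm,s,y,o in[("green",-85,89,3),("red",-85,159,3),("led1",-42,89,0),("led2",-42,124,0),("led3",-42,158,0),("disp",40,110,1),("bar",60,120,1)]:
    X=PORT+s*xs+y*yp+o*n;out=[]
    for M,I in((m0,im0),(m,im)):
        x=np.array(M["camera_matrix"])@(np.array(M["R"])@X+np.array(M["t"]));u,v=(x[:2]/x[2]).round().astype(int)
        out.append(I[max(v-6,0):v+7,max(u-6,0):u+7].reshape(-1,3).max(0) if 0<=u<560 and 0<=v<420 else None)
    print(nm,out)
E
```

```text
port frame [-85.4  86.6 145.5] rot err [-0.    -0.001  0.001] toolx.xs 1.0 F [-0.2 -0.3  0. ] t 19.2333 open -0.04152052290212242
no blue in mouth
mouth out pct [-3.51985595 -2.24271197 -1.08829191] 1195
panel plane [0.0005 0.0033 0.0248]
-14 258 [-3.5 -2.2 -1.1] [44. 44. 42.]
-10 212 [-3.5 -2.3 -1.2] [44. 44. 42.]
-6 267 [-3.5 -2.3 -1.1] [44. 43. 42.]
-2 213 [-3.6 -2.2 -0.9] [44. 43. 42.]
2 266 [-3.3 -2.1 -1.1] [44. 43. 42.]
6 266 [-3.5 -2.2 -1.1] [44. 44. 42.]
10 215 [-3.5 -2.2 -1. ] [45. 44. 43.]
14 265 [-3.5 -2.2 -1.1] [41. 40. 37.]
green [array([40, 91, 47], dtype=uint8), array([40, 91, 48], dtype=uint8)]
red [array([130,  36,  31], dtype=uint8), array([130,  39,  35], dtype=uint8)]
led1 [array([127, 123, 109], dtype=uint8), array([132, 127, 113], dtype=uint8)]
led2 [array([127, 122, 109], dtype=uint8), array([131, 127, 113], dtype=uint8)]
led3 [array([128, 121, 108], dtype=uint8), array([128, 123, 110], dtype=uint8)]
disp [array([133, 105,  58], dtype=uint8), array([157, 122,  59], dtype=uint8)]
bar [array([ 66,  93, 114], dtype=uint8), array([ 75, 112, 140], dtype=uint8)]
```

```bash
python3 -c "
from bench import job
print(job.close_job())"
```

```text
the job is handed in; nothing more can be done
None
```

The blue cartridge is fully home with the flap shut behind it, and I pressed the green key at about 40 N for over 0.4 s (no indicator change seen on the panel). I didn't touch the red key or the other items, and the job was handed in at about 19 s.

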